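# Colour reading of a paint jar under bounced light

## Robot

A 7-joint arm with a two-finger parallel gripper is mounted at the origin on the work surface. World frame = base frame: x ahead of the robot, y to its left, z up, the work surface at z = 0. Lengths are in mm, angles in rad, forces in N, time in s.
With the tool pointing down it reaches from about 400 to 750 mm from the base axis. Payload 19.5 kg.
Tool frame: the origin (TCP) lies on the centre line of the jaws, within the pads' length; the fingertips stand ctrl.finger_overhang ahead of it and the grasp point (between the pads) lies 11 mm behind it (ctrl.finger_overhang is the distance from the TCP to the fingertips, in mm); z points along the fingers, y is the line along which they close (so a half turn about z gives the same grasp; the last joint's range is limited). The gripper opens to 85 mm and grips with 20 to 120 N. Pads are 22 mm wide; open, the fingers measure 114 mm over their backs; the gripper's body (76 mm by 85 mm) begins 54 mm behind the grasp point. The pads swing forward as they close: fully open they stand 13 mm farther back than shut.
Start: joints at [1.11, 0.707, -0.028, 1.485, 0.022, 0.951, -0.075], TCP at [233.822, -525.284, 239.268] pointing down, gripper open.
Joint ranges: [-2.71, 2.71], [-0.32, 2.16], [-1.57, 1.52], [0, 2.45], [-1.46, 4.6], [0, 2.02], [-2.83, 2.83]. Speed limits (rad/s): [1.89, 1.89, 2.57, 2.57, 3.01, 3.01, 3.01].

## Interface

Orientations are given as a unit quaternion [w, x, y, z].
In Python, from cell import ctrl gives the robot as it stands. Calls block until the motion is done:
- ctrl.move_to(position, orientation): joint-space move of the TCP to a pose.
- ctrl.line_to(position, attitude=None, rate=150, stop_force=None): straight line of the TCP; attitude=None keeps the orientation; rate is the mean speed in mm/s. With stop_force (N) it stops when the force on the tool has changed by that much, and returns True; else False.
- ctrl.move_joints(angles): joint-space move.
- ctrl.open() and ctrl.close(grasp_force=None): open the fingers fully, or close them until they stop; grasp_force is the grip in N (None keeps the last).
- ctrl.sleep(seconds).
- ctrl.ik(position, orientation): joint angles nearest the present ones, or None.
- ctrl.grab_frame(name): name is "side" or "top"; returns a dict with "pixels" (480x640x3 uint8, blue, green, red), "fx", "fy", "cx", "cy" (pixels), "world_from_camera" (4x4, takes a point from camera to world coordinates). Camera axes: x right, y up, looking along -z (the intrinsics and any distortion apply to the point x, -y, -z); pixel columns grow to the right and rows downward; lengths in mm; the calibration is good to about 2 mm. A picture is of the moment at which its call begins. There is no depth.
A pose or a line that the arm cannot do raises ctrl.Unreachable and nothing moves.
- ctrl.close_job(): hands the job in; it is judged then, once.
Trained networks look in a picture, given as the dict that the camera call returned (one of the last four; its "shot" number tells which), for a name from the list of things; names that differ only in an ending like _2 or _b are one class to them, and where a whole thing is asked for, a point or a joint stands for the part that bears it (a point fixed in the world has none). Each returns a list of dicts, best first, with "confidence" (0 to 1); they miss things now and then, are a little off and sometimes report something else, mostly with a low value. They report only what shows in the picture. A call takes as long as a camera call. They do not tell look-alikes from the thing itself.
- ctrl.recognise(label, picture): "rect" ([centre column, centre row, width, height] in pixels, round what is visible of it).
- ctrl.regions_of(label, picture): "region" (480x640 bool, what is visible of it) and "rect" ([centre column, centre row, width, height] in pixels, round what is visible of it).
- ctrl.tip_of(label, picture): "position" ([column, row] in pixels: a listed point, or the origin of a listed thing).
Readings, each from a call of its own:
- ctrl.get_t(): time.
- ctrl.get_joint_pos(): joint angles.
- ctrl.get_qd(): joint speeds.
- ctrl.get_joint_efforts(): joint torques, N m.
- ctrl.get_tool_pos(): TCP position.
- ctrl.get_ee_rot(): TCP orientation.
- ctrl.get_wrist_force(): force on the tool from outside, world axes, zero at the start.
- ctrl.get_wrist_torque(): the same for the moment, N m.
- ctrl.get_opening(): opening from 0.0 (shut) to 1.0 (fully open).
- ctrl.get_grasp_force(): force on a finger pad.
Only numpy, scipy, OpenCV 4.12 (cv2) and the standard library are available. Lean on these libraries where they do the work, as an engineer would, in place of code of your own. Each camera call takes 0.05 s, during which the arm holds its last target. There are 200 camera calls.

## Task

Take a colour reading of the paint jar. First, while the white reflector flap is still down, turn the jar upright on its spot so that its magenta patch squarely faces the reader's window, and let go of it; then swing the flap up by its wooden bar until it lines up with the red pointer and keep holding it there: the program finishes while the gripper is holding the flap at the pointer's angle, with only the robot carrying it. Leave the red pointer and all the other things on the table where they are.

Things in the scene. Friction and masses are not known exactly. Their poses are not given: they have to be found in the camera images.
- jar_center (a point): centre (half-way up) of the loose paint jar with black lid: upright cylinder, 54 mm diameter, 95 mm tall (the lid is the top 21 mm, 53 mm diameter), about 0.25 kg; it stands on the reader's board. Its x axis points from the jar's axis out through the magenta patch, z up along the jar. A magenta stripe on the black lid runs from the lid's centre to the rim on the patch's side
- jar_patch (a point): centre of the magenta patch on the jar's white paper label, 27 mm out from the jar's axis along the jar's x, 30 mm above its underside; the patch is 22 mm wide and 32 mm tall
- spot (a point): centre of the white disc with a black rim (72 mm diameter) on top of the reader's fixed 12 mm board (200 x 100 mm); the jar stands here at the start, within 4 mm. Its x axis points to the reader's window, z up
- window (a point): centre of the round window of the fixed grey reader block (62 x 84 mm, top 64 mm above the table), 75 mm from the spot's centre along the spot's x axis and 42 mm above the table; x axis: from the spot to the window, into the block
- hinge (a point): middle of the flap's horizontal hinge, 60 mm above the table, fixed. Its x axis runs along the hinge, its -y axis points from the hinge to the flap's bar when the flap is down flat, z up
- flap_bar (a point): middle of the round dark wooden bar on the free end of the white flap: 14 mm diameter, 124 mm long, parallel to the hinge and 190 mm from it; at the start 60 mm above the table, with nothing under it. The flap (160 mm wide along the hinge, 8 mm thick, 0.25 to 0.5 kg) ends 40 mm before the bar; two 8 mm steel arms 116 mm apart carry the bar, leaving open space on both sides of its middle. Its axes turn with the flap and equal the hinge's when the flap is flat
- flap (a joint): angle of the flap in rad: 0 = down flat (level) on its rests, positive = bar end raised, at most 1.4. It moves freely and falls shut when let go
- pointer (a joint): angle of the red pointer in rad, measured as the flap's: the flap lines up with it when both values are equal. It is a 4 x 7 mm red strip, 157 mm long, that turns on the hinge's line just beyond the brass scale at the flap's side (100 mm from the hinge's middle along the hinge's x); stiff, already set between 0.55 and 0.95, not to be moved
- pointer_tip (a point): outer part of the red pointer, 155 mm from the hinge's line; its axes turn with the pointer
- jar_ochre: bystander: ochre paint jar with white lid, 54 mm diameter, 95 mm tall, origin at its underside
- jar_blue: bystander: blue paint jar with white lid, same size, origin at its underside
- jar_green: bystander: green paint jar with white lid, same size, origin at its underside
- medium: bystander: amber bottle with black cap, 60 mm diameter, 140 mm tall, origin at its underside
- brush_pot: bystander: terracotta pot of brushes, 80 mm diameter, 230 mm tall with the brushes, origin at its underside
- palette_knife: bystander: palette knife lying flat on the table, wooden handle, 200 mm long, low
Things that resemble listed ones, but are neither listed nor needed, are in the scene too. Leave any pink look-alike of the part that bears jar_center alone.

How it is judged:
By the outcome, as a careful person would: the job done as asked, in the order asked, and still so for the second after the job is handed in, while the arm keeps its last pose, push and grip.
It also fails if it takes over 48 s, if anything falls off the work surface, if the arm or the gripper's body presses on something with over 40 N, if the wrist force passes 120 N, or if a joint passes its speed limit or range.

## Working session

There is one attempt and no reset: what is moved stays moved. The work goes in short steps, each a Python script; the robot and the scene stay as the last script left them, time stands still between calls to the robot, and variables do not carry over. Pictures are saved under pics/ and viewed, at most 10 in all, crops included, and the job is handed in when it is done.

```bash
mkdir -p pics; ls; cat > h.py <<'E'
from cell import ctrl
import numpy as np, cv2
def ray(f,px):
    T=np.array(f["world_from_camera"]);u=np.array(px,float)
    k=f.get("distortion",f.get("dist"))
    if k is not None:
        K=np.array([[f["fx"],0,f["cx"]],[0,f["fy"],f["cy"]],[0,0,1.]])
        x,y=cv2.undistortPoints(u.reshape(1,1,2),K,np.array(k,float).ravel())[0,0]
    else: x,y=(u[0]-f["cx"])/f["fx"],(u[1]-f["cy"])/f["fy"]
    return T[:3,3],T[:3,:3]@np.array([x,-y,-1.])
def atz(f,px,z):
    o,d=ray(f,px);return o+d*(z-o[2])/d[2]
def proj(f,p):
    T=np.array(f["world_from_camera"]);c=T[:3,:3].T@(np.array(p)-T[:3,3])
    return np.array([f["cx"]+f["fx"]*c[0]/-c[2],f["cy"]-f["fy"]*c[1]/-c[2]])
def tri(f1,p1,f2,p2):
    (a,d),(b,e)=ray(f1,p1),ray(f2,p2)
    s=np.linalg.lstsq(np.c_[d,-e],b-a,rcond=None)[0]
    p,q=a+d*s[0],b+e*s[1];return (p+q)/2,np.linalg.norm(p-q)
E
python3 - <<'E'
from h import *
np.set_printoptions(precision=1,suppress=True)
F={}
for n in("top","side"):
    f=F[n]=ctrl.grab_frame(n);cv2.imwrite(f"pics/{n}0.png",f["pixels"])
    print(n,{k:v for k,v in f.items() if k!="pixels"})
    for l in("jar_center","jar_patch","spot","window","hinge","flap_bar","pointer_tip"):
        print(l,[(np.array(r["position"]),round(r["confidence"],2)) for r in ctrl.tip_of(l,f)[:3]])
print(ctrl.get_t(),ctrl.finger_overhang,ctrl.get_ee_rot())
E
```

```text
pics
top {'fx': 592.486445494986, 'fy': 592.486445494986, 'cx': 323.7115786189347, 'cy': 239.88177334571628, 'world_from_camera': array([[  -0. ,    1. ,   -0.2,  305.2],
       [  -1. ,   -0. ,   -0. ,   -5.2],
       [  -0. ,    0.2,    1. , 1512.9],
       [   0. ,    0. ,    0. ,    1. ]]), 'shot': 1}
jar_center [(array([288. , 265.7]), 0.83), (array([247. , 333.8]), 0.76), (array([233.4, 280.3]), 0.69)]
jar_patch [(array([287.1, 276.3]), 0.94), (array([250.3, 342.1]), 0.89)]
spot [(array([237.1, 284.5]), 0.71)]
window [(array([230.7, 254.4]), 0.59)]
hinge [(array([220.6, 286. ]), 0.72), (array([349.7, 251.4]), 0.62)]
flap_bar [(array([424.7, 251.9]), 0.67), (array([233.9, 278.5]), 0.46)]
pointer_tip [(array([397.9, 198.4]), 0.67), (array([223.2, 283.1]), 0.5)]
side {'fx': 603.9263963141033, 'fy': 603.9263963141033, 'cx': 321.348122272622, 'cy': 241.54562901537315, 'world_from_camera': array([[  -0.7,    0.4,   -0.6, -447.2],
       [  -0.7,   -0.4,    0.6,  995.5],
       [   0. ,    0.8,    0.5,  957.4],
       [   0. ,    0. ,    0. ,    1. ]]), 'shot': 2}
jar_center [(array([277.5, 294.4]), 0.75), (array([306.9, 270.7]), 0.65), (array([323.7, 315.5]), 0.6)]
jar_patch [(array([332.1, 325.9]), 0.86), (array([311.4, 276.3]), 0.79), (array([271.4, 307.2]), 0.75)]
spot [(array([277.6, 306.5]), 0.56), (array([275.3, 225.6]), 0.43)]
window []
hinge [(array([335.8, 235.8]), 0.95)]
flap_bar []
pointer_tip [(array([337.3, 172.6]), 0.69)]
0.8 8.0 [-0.   1.   0.2 -0. ]
```

View pics/top0.png

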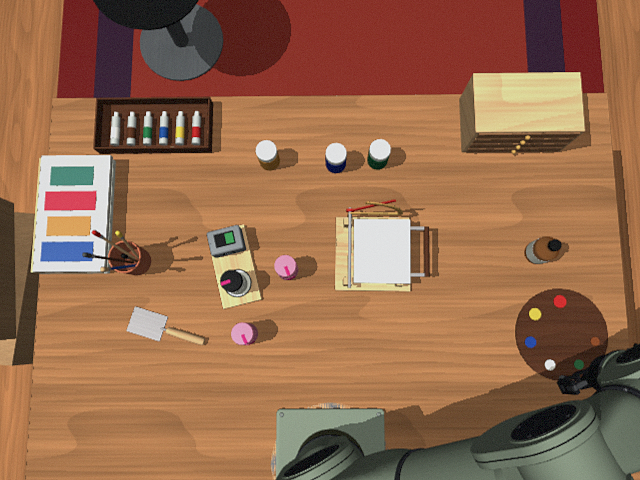

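View pics/side0.png

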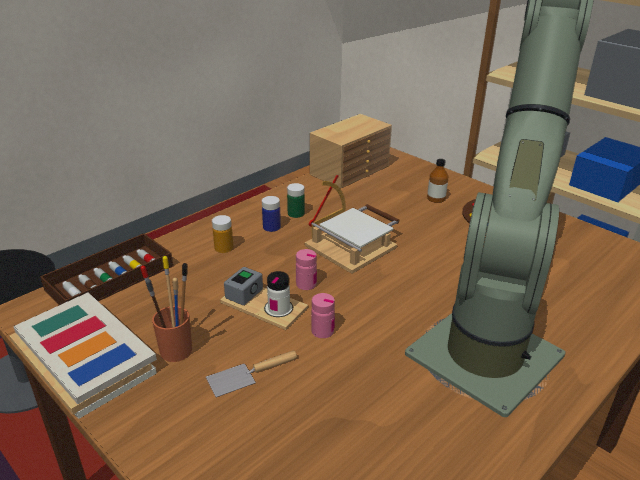

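The thing could be confused as follows. The real jar has the black lid and stands on the board, at top (234,282) and side (278,294). The pink look-alikes are at top (286,267) and (244,333), side (307,271) and (323,316). I choose the black-lidded one and check it in one close crop.

```bash
python3 - <<'E'
import cv2,numpy as np
t=cv2.imread("pics/top0.png");s=cv2.imread("pics/side0.png")
R=lambda i,x,y,w,h:cv2.resize(i[y:y+h,x:x+w],(400,300),interpolation=cv2.INTER_CUBIC)
cv2.imwrite("pics/c0.png",np.vstack([np.hstack([R(t,190,217,100,75*1+15)[:,:],R(t,330,195,120,90)]),np.hstack([R(s,215,260,100,75),R(s,300,170,120,90)])]))
E
```

```text
(no output)
```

View pics/c0.png

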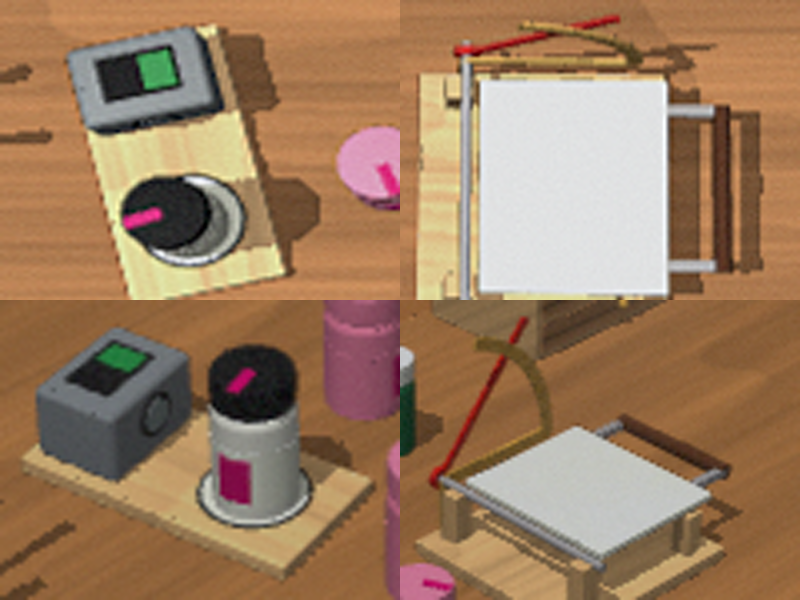

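The composite confirms the choice: black lid, magenta stripe pointing left, patch visible in the side view, standing on the white disc before the reader. Flap corners, bar ends and the red pointer are clear in both views. Now I fit the poses.

```bash
cat > fit.py <<'E'
from h import *
from scipy.optimize import least_squares
def rot(a): return np.array([[np.cos(a),-np.sin(a),0],[np.sin(a),np.cos(a),0],[0,0,1]])
def red(f,box):
    x,y,w,h=box;c=f["pixels"][y:y+h,x:x+w];hsv=cv2.cvtColor(c,cv2.COLOR_BGR2HSV).astype(int)
    m=((hsv[...,0]<5)|(hsv[...,0]>175))&(hsv[...,1]>190)&(hsv[...,2]>110)
    r,q=np.nonzero(m);return np.c_[q+x,r+y]
def mag(f,box):
    x,y,w,h=box;c=f["pixels"][y:y+h,x:x+w];hsv=cv2.cvtColor(c,cv2.COLOR_BGR2HSV).astype(int)
    m=(hsv[...,0]>155)&(hsv[...,0]<175)&(hsv[...,1]>150)&(hsv[...,2]>90)
    r,q=np.nonzero(m);return np.c_[q+x,r+y]
def point_on(H,yaw,t,r,off=100): return H+rot(yaw)@np.array([off,-r*np.cos(t),r*np.sin(t)])
E
python3 - <<'E'
from fit import *
np.set_printoptions(precision=1,suppress=True)
t=ctrl.grab_frame("top");s=ctrl.grab_frame("side")
obs=[(t,(426.6,226.8),(62,-190,0)),(t,(427.3,276.6),(-62,-190,0)),(t,(410.4,219),(80,-150,4)),(t,(410.1,282.9),(-80,-150,4)),
(s,(366.6,206.6),(62,-190,0)),(s,(398.1,221),(-62,-190,0)),(s,(353,208.5),(80,-150,4)),(s,(393.6,227),(-80,-150,4))]
def res(p): return np.concatenate([proj(f,np.array([p[0],p[1],60])+rot(p[2])@np.array(q,float))-px for f,px,q in obs])
r=least_squares(res,[480,-60,0]);H=np.r_[r.x[:2],60];yaw=r.x[2];print("hinge",H,"yaw",round(yaw,4));print(r.fun.reshape(-1,2))
rt=red(t,(340,195,75,22));rs=red(s,(305,170,38,62));print(len(rt),len(rs))
def pres(p):
    o=[]
    for f,P in((t,rt),(s,rs)):
        a,b=proj(f,point_on(H,yaw,p[0],0,100+p[1])),proj(f,point_on(H,yaw,p[0],155,100+p[1]))
        d=(b-a)/np.linalg.norm(b-a);o.append((P-a)@np.array([-d[1],d[0]]))
    return np.concatenate(o)
q=least_squares(pres,[.7,0],loss="soft_l1");print("pointer",q.x,np.abs(q.fun).mean())
for f,P in((t,rt),(s,rs)):
    a=proj(f,point_on(H,yaw,q.x[0],155,100));print("tip proj",a, "red extents",P.min(0),P.max(0))
print("spot",atz(t,(237,283.2),12),atz(s,(278,306.7),12))
print("window",atz(s,(254.3,288.3),42))
for p in((244.3,225.1),(261.9,298.6),(222.5,307)):print("bd t",atz(t,p,12))
for p in((285.8,323),(308.3,305.8),(221,300.5)):print("bd s",atz(s,p,12))
M=mag(t,(215,262,45,40));print("stripe px",M.mean(0),len(M));W=np.array([atz(t,p,107) for p in M])
e=np.linalg.eigh(np.cov(W[:,:2].T));print("stripe c",W.mean(0),"dir",e[1][:,1],np.sqrt(e[0]))
g=t["pixels"][262:302,215:260].max(2);r_,c_=np.nonzero(g<60);print("dark",np.c_[c_+215,r_+262].min(0),np.c_[c_+215,r_+262].max(0),len(c_))
for f in(t,s):
  for x in ctrl.regions_of("jar_center",f): print(np.array(x["rect"]),x["confidence"])
M=mag(s,(260,285,35,35));print("patch px",M.mean(0),M.min(0),M.max(0))
E
```

```text
hinge [516.5 -51.3  60. ] yaw -0.022
[[-0.8 -0.6]
 [-1.  -0.7]
 [-0.5 -0.4]
 [ 0.2 -0.1]
 [ 0.7 -0.6]
 [ 0.6  0.4]
 [ 0.9 -1.5]
 [ 1.   0.5]]
60 58
pointer [0.9 0.5] 1.0476393343245876
tip proj [392.2 199.5] red extents [347 200] [395 210]
tip proj [337.1 174.7] red extents [309 175] [337 224]
spot [439.1 233.1  12. ] [446.1 234.1  12. ]
window [513.3 252.3  42. ]
bd t [589.2 217.1  12. ]
bd t [399.7 169.2  12. ]
bd t [379.1 268.6  12. ]
bd s [387.  261.7  12. ]
bd s [396.4 177.8  12. ]
bd s [563.8 320.   12. ]
stripe px [225.4 281.9] 37
stripe c [433.7 245.8 107. ] dir [-0.4  0.9] [2.6 6.9]
dark [221 270] [250 292] 334
[247.3 333.6  23.4  25.1] 0.83
[285.9 268.5  22.7  26.7] 0.69
[232.7 279.8  26.4  22.5] 0.68
[280.2 294.6  21.2  45.7] 0.94
[305.8 270.8  19.5  39.5] 0.72
[321.8 315.3  27.3  48.8] 0.58
patch px [273.  304.8] [270 299] [276 310]
```

```bash
cat >> h.py <<'E'
from scipy.spatial.transform import Rotation as R
def q(Rm):
    x=R.from_matrix(Rm).as_quat();return [x[3],x[0],x[1],x[2]]
def down(psi): # tool y (closing line) at world yaw psi, pointing down
    y=np.array([np.cos(psi),np.sin(psi),0]);z=np.array([0,0,-1.]);return q(np.c_[np.cross(y,z),y,z])
E
python3 - <<'E'
from fit import *
np.set_printoptions(precision=2,suppress=True)
t=ctrl.grab_frame("top");s=ctrl.grab_frame("side")
Z=lambda i,x,y,w,h:cv2.resize(i["pixels"][y:y+h,x:x+w],None,fx=6,fy=6,interpolation=cv2.INTER_CUBIC)
a=Z(t,203,215,66,98);b=Z(s,215,260,66,98)  # 396x588 each
cv2.imwrite("pics/z1.png",np.hstack([a,b]))
print("lid t",atz(t,(231.6,281.2),107),"lid s",atz(s,(278.3,277.5),107))
print("patch s z42",atz(s,(273,304.8),42))
H=np.array([516.5,-51.3,60]);yaw=-.022
rt=red(t,(340,195,75,22));rs=red(s,(305,170,38,62))
def pres(p):
    o=[]
    for f,P,d0 in((t,rt,p[1]),(s,rs,p[2])):
        a,b=proj(f,point_on(H,yaw,p[0],0)),proj(f,point_on(H,yaw,p[0],155));d=(b-a)/np.linalg.norm(b-a)
        o.append((P-a)@np.array([-d[1],d[0]])-d0)
    return np.concatenate(o)
for th in(.5,.6,.7,.8,.9,1.):print(th,proj(s,point_on(H,yaw,th,155))-proj(s,point_on(H,yaw,th,0)),proj(t,point_on(H,yaw,th,155))-proj(t,point_on(H,yaw,th,0)))
w=least_squares(pres,[.7,0,0]);print("pointer",w.x,np.abs(w.fun).mean())
for p in np.arange(-90,91,30):
    k=ctrl.ik([437,232,97+11+10],down(np.radians(p)));print(p,k)
E
```

```text
lid t [435.44 230.97 107.  ] lid s [438.14 236.93 107.  ]
patch s z42 [431.54 262.02  42.  ]
0.5 [ 33.79 -37.67] [58.23 -5.71]
0.6 [ 32.03 -40.83] [55.5  -6.99]
0.7 [ 29.92 -43.62] [52.13 -8.22]
0.8 [ 27.49 -46.02] [48.14 -9.38]
0.9 [ 24.75 -47.99] [ 43.56 -10.46]
1.0 [ 21.71 -49.51] [ 38.44 -11.44]
pointer [ 0.85 -0.19 -2.25] 0.4823445671168454
-90 [-0.79  0.84  0.44  1.92 -0.67  0.54 -1.45]
-60 [-0.7   0.81  0.28  1.91 -0.45  0.48 -1.15]
-30 [-0.62  0.79  0.13  1.91 -0.21  0.45 -0.86]
0 [-0.55  0.79 -0.01  1.91  0.02  0.45 -0.57]
30 [-0.47  0.79 -0.16  1.91  0.25  0.47 -0.28]
60 [-0.38  0.8  -0.31  1.9   0.46  0.51  0.03]
90 [-0.29  0.82 -0.47  1.9   0.65  0.58  0.37]
```

View pics/z1.png

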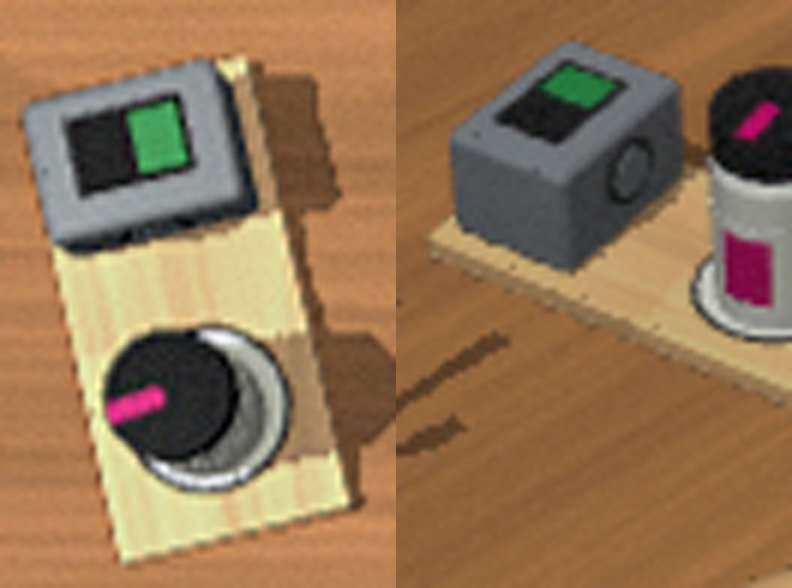

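The zoom shows the board's long edge from (244,224.5) to (261.5,299), which gives a window yaw of about 13.8°. The lid centre is at (231.6,281) and the stripe end at (221,283.7), which gives a jar yaw of about 106°. I need a turn of about −92°, gripping the lid above the block's height.

```bash
python3 - <<'E'
from fit import *
np.set_printoptions(precision=2,suppress=True)
A=np.radians(60)
ctrl.move_to([437,233,300],down(A)); print(ctrl.get_t(),ctrl.get_tool_pos())
ctrl.line_to([437,233,130],rate=150)
b=ctrl.line_to([437,233,86.5],rate=60,stop_force=8);print("stop",b,ctrl.get_tool_pos())
if not b:
    ctrl.close(30);print("open",ctrl.get_opening()*85,ctrl.get_grasp_force(),ctrl.get_wrist_force())
    k=np.array(ctrl.get_joint_pos());k[6]-=np.radians(92.2);ctrl.move_joints(list(k))
    print(ctrl.get_tool_pos(),ctrl.get_wrist_force())
    ctrl.line_to([440,233.5,ctrl.get_tool_pos()[2]],rate=20);print(ctrl.get_wrist_force())
    ctrl.open();p=ctrl.get_tool_pos();ctrl.line_to([p[0],p[1],240],rate=120)
    # clear the view
    k=np.array(ctrl.get_joint_pos());k[0]+=.9;ctrl.move_joints(list(k))
print(ctrl.get_t(),ctrl.get_tool_pos())
t=ctrl.grab_frame("top");s=ctrl.grab_frame("side")
cv2.imwrite("pics/t2.png",t["pixels"]);cv2.imwrite("pics/s2.png",s["pixels"])
Z=lambda i,x,y,w,h:cv2.resize(i["pixels"][y:y+h,x:x+w],None,fx=6,fy=6,interpolation=cv2.INTER_CUBIC)
cv2.imwrite("pics/z2.png",np.hstack([Z(t,203,215,66,98),Z(s,235,250,66,98)]))
M=mag(t,(215,255,45,45));W=np.array([atz(t,p,107) for p in M])
e=np.linalg.eigh(np.cov(W[:,:2].T));print("stripe",len(M),M.mean(0),W.mean(0),np.degrees(np.arctan2(e[1][1,1],e[1][0,1])))
E
```

```text
3.875 [437.37 232.36 299.87]
stop False [437.09 233.11  86.73]
open 51.835453399550794 30.11903343911399 [-0.33  0.8   6.65]
[437.24 233.09  86.9 ] [-0.88 -0.62 -0.89]
[ 0.1   0.09 -1.58]
11.6583 [ 456.71 -198.38  239.6 ]
stripe 38 [230.68 274.66] [451.1  233.49 107.  ] -161.103697932057
```

View pics/z2.png

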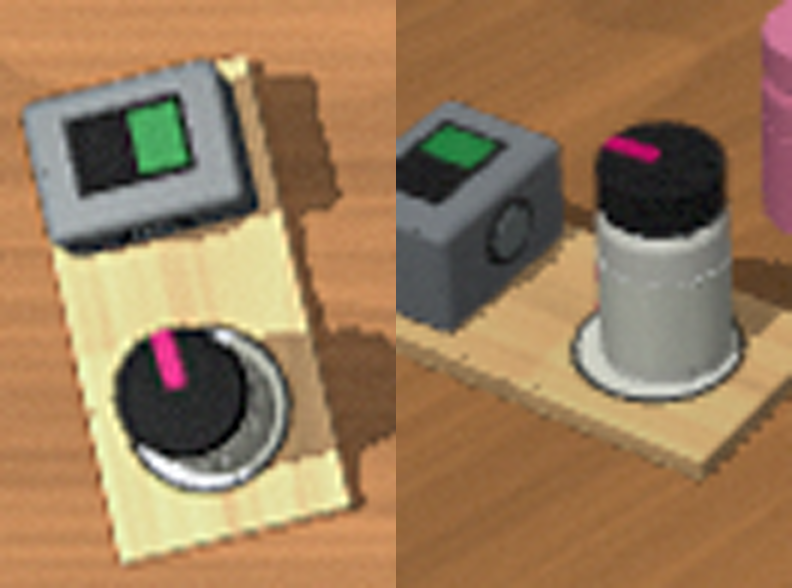

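```bash
python3 - <<'E'
from fit import *
t=ctrl.grab_frame("top");s=ctrl.grab_frame("side")
def ang(img,cam,c,r,z):
    i=img.astype(float);w=np.clip(np.minimum(i[...,2],i[...,0]+60)-i[...,1]-8,0,None)
    Y,X=np.mgrid[:480,:640];m=(np.hypot((X-c[0]),(Y-c[1]))<r)&(w>0)
    P=np.array([atz(cam,p,z)[:2] for p in np.c_[X[m],Y[m]]]);ww=w[m]
    cv=np.cov(P.T,aweights=ww);mu=np.average(P,axis=0,weights=ww);e=np.linalg.eigh(cv);C=atz(cam,c,z)[:2]
    v=e[1][:,1];return mu,C,np.degrees(np.arctan2(*v[::-1]))%180,np.degrees(np.arctan2(*(mu-C)[::-1])),np.sqrt(e[0])
np.set_printoptions(precision=2,suppress=True)
print("old t",ang(cv2.imread("pics/top0.png"),t,(231.6,280.8),10.5,107))
print("new t",ang(t["pixels"],t,(203+181.5/6,215+391/6),10.5,107))
print("old s",ang(cv2.imread("pics/side0.png"),s,(278.3,276.5),10.5,107))
print("new s",ang(s["pixels"],s,(235+(659-396)/6,250+158/6),10.5,107))
# board edge: subpixel boundary along the free long edge (lower part) and short edge, using blue channel (board paler)
g=cv2.GaussianBlur(t["pixels"][...,0],(0,0),.7).astype(float)
for nm,img in(("edges",g),):
    L=[];S=[]
    for r in range(262,301):
        c0=223.3-(308.7-r)*67/312;a=img[r,int(c0)-4:int(c0)+6];k=np.argmax(np.diff(a));L.append((int(c0)-4+k+.5,r))
    for c in range(228,258):
        r0=308.7-(c-223.3)*57/229;a=img[int(r0)-5:int(r0)+5,c];k=np.argmin(np.diff(a));S.append((c,int(r0)-5+k+.5))
    for E in(L,S):
        P=np.array([atz(t,p,12)[:2] for p in E],np.float32);v=cv2.fitLine(P,cv2.DIST_HUBER,0,.01,.01).ravel();print(np.degrees(np.arctan2(v[1],v[0])))
# pink jars' sanity
E
```

```text
old t (array([433.94, 245.16]), array([436.4 , 230.99]), np.float64(113.10780633683002), np.float64(99.83547207282419), array([2.78, 6.19]))
new t (array([450.74, 233.33]), array([437.89, 227.08]), np.float64(16.734518592019327), np.float64(25.940010952901886), array([2.72, 6.35]))
old s (array([442.85, 240.09]), array([441.16, 234.25]), np.float64(122.43581415502314), np.float64(73.8541507299721), array([ 7.51, 19.15]))
new s (array([456.14, 230.71]), array([440.78, 232.89]), np.float64(91.62714795897116), np.float64(-8.080752389118672), array([ 8.49, 11.04]))
13.763936
-76.21946
```

```bash
cat > stripe.py <<'E'
from fit import *
def stripe(img,cam,box,guess):
    x,y,w,h=box;i=img[y:y+h,x:x+w].astype(float);O=np.clip(np.minimum(i[...,2],i[...,0])-i[...,1],0,None)/255
    n=6;u=(np.arange(n)+.5)/n-.5
    G=np.array([atz(cam,(a+du,b+dv),107)[:2] for b in range(y,y+h) for a in range(x,x+w) for dv in u for du in u])
    def model(p):
        d=G-p[:2];c,s=np.cos(p[2]),np.sin(p[2]);a=d@[c,s];b=d@[-s,c]
        sg=lambda v:1/(1+np.exp(-v/.4))
        m=sg(a)*sg(p[5]-a)*sg(p[3]/2-b)*sg(p[3]/2+b)
        return cv2.GaussianBlur(m.reshape(h,w,n,n).mean((2,3)),(0,0),.45)*p[4]
    r=least_squares(lambda p:(model(p)-O).ravel(),[*guess,7,O.max(),26.5],x_scale=[1,1,.1,1,.1,1])
    J=r.jac;cov=np.linalg.inv(J.T@J)*2*r.cost/(r.fun.size-6)
    return r.x,np.degrees(r.x[2]),np.degrees(np.sqrt(cov[2,2])),np.sqrt(2*r.cost/O.size)
E
python3 - <<'E'
from stripe import *
np.set_printoptions(precision=2,suppress=True)
t=ctrl.grab_frame("top");s=ctrl.grab_frame("side")
print("old t",stripe(cv2.imread("pics/top0.png"),t,(217,272,20,20),(436,231,1.9)))
print("new t",stripe(t["pixels"],t,(221,264,20,20),(438,230,.28)))
print("old s",stripe(cv2.imread("pics/side0.png"),s,(268,268,20,18),(440,235,1.9)))
print("new s",stripe(s["pixels"],s,(267,268,20,18),(440,232,.28)))
E
```

```text
old t (array([437.68, 235.59,   1.92,   8.51,   0.35,  22.73]), np.float64(110.23569324481998), np.float64(0.29585964468822845), np.float64(0.013232131327181504))
new t (array([440.63, 230.22,   0.32,   8.35,   0.37,  22.75]), np.float64(18.07394356484538), np.float64(0.21528845368261196), np.float64(0.010512891610699265))
old s (array([441.16, 237.48,   1.92,   8.19,   0.36,  23.74]), np.float64(109.89710930583426), np.float64(0.21764411427578634), np.float64(0.00735919831006486))
new s (array([444.23, 232.03,   0.33,   8.38,   0.39,  22.42]), np.float64(18.833375695425218), np.float64(0.35621867928759726), np.float64(0.010468891930569641))
```

The stripe fit in both views agrees at 18.4°, and the board is at 13.8°, so I regrip across the window axis to recentre and turn −4.6°.

```bash
python3 - <<'E'
from stripe import *
np.set_printoptions(precision=2,suppress=True)
ctrl.move_to([440,232.5,200],down(np.radians(104)))
ctrl.line_to([440,232.5,130],rate=150)
b=ctrl.line_to([440,232.5,86.7],rate=60,stop_force=8);print("stop",b,ctrl.get_tool_pos())
ctrl.close(30);print(ctrl.get_opening()*85,ctrl.get_wrist_force())
k=np.array(ctrl.get_joint_pos());k[6]-=np.radians(4.6);ctrl.move_joints(list(k))
print(ctrl.get_tool_pos(),ctrl.get_wrist_force())
ctrl.open();p=ctrl.get_tool_pos();ctrl.line_to([p[0],p[1],220],rate=150)
k=np.array(ctrl.get_joint_pos());k[0]+=.9;ctrl.move_joints(list(k))
print(ctrl.get_t(),ctrl.get_joint_pos())
t=ctrl.grab_frame("top");s=ctrl.grab_frame("side")
print("t",stripe(t["pixels"],t,(221,264,20,20),(438,230,.28)))
print("s",stripe(s["pixels"],s,(267,268,20,18),(440,232,.28)))
# flap plan
H=np.array([516.5,-51.3,60]);yaw=-.022
for phi0 in(20,30,40,50,60):
    o=[]
    for th in(0,.3,.6,.85):
        ph=np.radians(phi0)+th
        a=rot(yaw)@np.array([0,np.cos(ph),-np.sin(ph)]);y=rot(yaw)@np.array([0,np.sin(ph),np.cos(ph)])
        B=point_on(H,yaw,th,190,0)
        for sg in(1,-1):
            k=ctrl.ik(B+11*a,q(np.c_[np.cross(sg*y,a),sg*y,a]));o.append(None if k is None else np.round(k,2))
    print(phi0,*o,sep="\n ")
E
```

```text
stop False [440.05 232.61  86.93]
51.84192509611281 [ 0.34 -1.5   6.22]
[440.27 232.53  87.14] [ 0.92 -0.01  1.12]
18.8917 [ 0.97  0.94 -1.36  1.77  0.97  1.29  0.19]
t (array([440.62, 230.26,   0.22,   8.23,   0.36,  22.88]), np.float64(12.529808040123857), np.float64(0.25072539294374935), np.float64(0.012004598940088837))
s (array([444.71, 231.97,   0.25,   7.85,   0.39,  22.92]), np.float64(14.485770457525224), np.float64(0.27894495198396607), np.float64(0.009051819907989455))
20
 [ 1.09  1.76 -1.56  0.88  0.51  1.7   1.75]
 [ 0.96  1.53 -0.71  0.89 -0.23  1.6  -0.92]
 [ 1.1   1.48 -1.35  1.16  0.46  1.43  1.67]
 [ 0.97  1.29 -0.76  1.16 -0.06  1.33 -1.06]
 [ 1.06  1.27 -1.35  1.37  0.61  1.29  1.43]
 [ 0.93  1.08 -0.83  1.38  0.14  1.12 -1.31]
 [ 0.98  1.11 -1.35  1.52  0.75  1.24  1.19]
 [ 0.84  0.92 -0.84  1.52  0.32  1.01 -1.56]
30
 [ 1.11  1.68 -1.53  1.01  0.6   1.58  1.69]
 [ 0.97  1.44 -0.73  1.02 -0.11  1.43 -0.96]
 [ 1.09  1.41 -1.35  1.26  0.59  1.35  1.57]
 [ 0.97  1.22 -0.8   1.27  0.09  1.19 -1.17]
 [ 1.05  1.32 -1.57  1.46  0.91  1.41  1.17]
 [ 0.89  1.01 -0.84  1.4
[... 499 characters left out ...]
.26  0.85  1.42  1.47]
 [ 0.97  1.29 -0.81  1.27  0.19  1.12 -1.19]
 [ 1.06  1.37 -1.51  1.46  1.    1.38  1.2 ]
 [ 0.9   1.08 -0.82  1.46  0.4   0.97 -1.48]
 [ 0.94  1.18 -1.46  1.61  1.11  1.4   0.94]
 [ 0.75  0.9  -0.77  1.62  0.62  0.92 -1.81]
 [ 0.78  1.05 -1.38  1.69  1.17  1.46  0.73]
 [ 0.56  0.79 -0.71  1.7   0.8   0.97 -2.11]
60
 [ 1.09  1.49 -1.48  1.38  0.96  1.35  1.34]
 [ 0.94  1.22 -0.81  1.38  0.35  0.99 -1.34]
 [ 1.01  1.31 -1.46  1.55  1.11  1.36  1.07]
 [ 0.84  1.02 -0.79  1.56  0.58  0.9  -1.67]
 [ 0.86  1.13 -1.39  1.68  1.2   1.41  0.81]
 [ 0.65  0.86 -0.72  1.68  0.8   0.91 -2.02]
 [ 0.68  1.02 -1.29  1.74  1.24  1.51  0.62]
 [ 0.45  0.78 -0.66  1.75  0.95  1.03 -2.3 ]
```

Jar yaw is now 13.5° against the board's 13.8°, so the patch faces the window. Next is the flap.

```bash
cat > flap.py <<'E'
from stripe import *
H=np.array([516.5,-51.3,60]);yaw=-.022
def pose(th,back=0,phi0=np.radians(40)):
    ph=phi0+th;a=rot(yaw)@np.array([0,np.cos(ph),-np.sin(ph)]);y=-(rot(yaw)@np.array([0,np.sin(ph),np.cos(ph)]))
    return list(point_on(H,yaw,th,190,0)+(11-back)*a),q(np.c_[np.cross(y,a),y,a])
E
python3 - <<'E'
from flap import *
np.set_printoptions(precision=2,suppress=True)
ctrl.move_to(*pose(0,150));print(ctrl.get_t(),ctrl.get_tool_pos())
ctrl.line_to(pose(0,40)[0],rate=150)
b=ctrl.line_to(pose(0)[0],rate=60,stop_force=8);print("stop",b,ctrl.get_tool_pos(),ctrl.get_wrist_force())
if not b:
    ctrl.close(60);print("open",ctrl.get_opening()*85,ctrl.get_grasp_force(),ctrl.get_wrist_force(),ctrl.get_wrist_torque(),ctrl.get_tool_pos())
print(ctrl.get_t())
t=ctrl.grab_frame("top");s=ctrl.grab_frame("side")
c=lambda i,x,y:cv2.resize(i["pixels"][y:y+120,x:x+100],None,fx=4,fy=4,interpolation=cv2.INTER_CUBIC)
cv2.imwrite("pics/f1.png",np.hstack([c(t,350,190),c(s,320,150)]))
E
```

```text
20.2083 [ 510.26 -346.81  149.74]
stop False [ 512.6  -233.17   53.09] [ 0.25  0.71 -0.69]
open 11.849602044735098 58.36366653442383 [-1.74 -0.7   4.69] [-0.06  0.15  0.22] [ 512.53 -232.73   53.39]
22.575
```

View pics/f1.png

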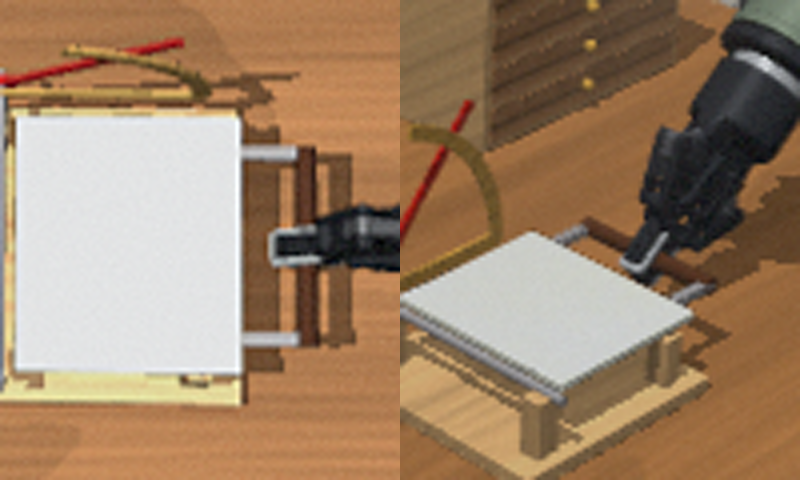

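Both pads close on the middle of the bar: top about (425,251), side about (384,213). Now I swing it up along the arc.

```bash
cat >> flap.py <<'E'
def go(a,b,n,rate=90):
    for th in np.linspace(a,b,n+1)[1:]:
        ctrl.line_to(*pose(th),rate=rate);f=np.array(ctrl.get_wrist_force());print(round(th,3),f.round(1),round(ctrl.get_opening(),3))
        if np.linalg.norm(f)>45: print("ABORT");break
E
python3 - <<'E'
from flap import *
np.set_printoptions(precision=2,suppress=True)
go(0,.8,8)
print(ctrl.get_t(),ctrl.get_tool_pos(),pose(.8)[0])
t=ctrl.grab_frame("top");s=ctrl.grab_frame("side")
for n,f in(("top",t),("side",s)):cv2.imwrite(f"pics/{n}9.png",f["pixels"])
c=lambda i,x,y:cv2.resize(i["pixels"][y:y+120,x:x+80],None,fx=5,fy=5,interpolation=cv2.INTER_CUBIC)
cv2.imwrite("pics/f2.png",np.hstack([c(t,340,190),c(s,305,140)]))
for th in(.8,.85):
  for f in(t,s):print(th,[proj(f,point_on(H,yaw,th,190,o)) for o in(62,-62)],[proj(f,point_on(H,yaw,th,150,o)) for o in(80,-80)])
E
```

```text
0.1 [ 0.9  1.7 -3. ] 0.139
0.2 [ 0.2  2.7 -2.8] 0.14
0.3 [ 0.3  1.  -2.1] 0.142
0.4 [-0.5  0.2 -2. ] 0.141
0.5 [-1.   0.1 -1.9] 0.139
0.6 [-2.3 -1.2 -0.4] 0.138
0.7 [-2.  -2.5 -0.6] 0.139
0.8 [-2.  -3.4  1.4] 0.14
25.475 [ 513.51 -182.92  185.38] [np.float64(513.6055688207128), np.float64(-182.84382709039156), np.float64(185.32668530813464)]
0.8 [array([409.83, 214.81]), array([410.13, 269.33])] [array([396.11, 209.52]), array([396.23, 278.41])]
0.8 [array([356.19, 170.95]), array([389.22, 185.84])] [array([344.51, 180.83]), array([386.75, 200.76])]
0.85 [array([407.1 , 214.19]), array([407.36, 268.96])] [array([393.96, 209.02]), array([394.04, 278.16])]
0.85 [array([354.61, 169.63]), array([387.71, 184.53])] [array([343.23, 179.83]), array([385.54, 199.77])]
```

View pics/f2.png

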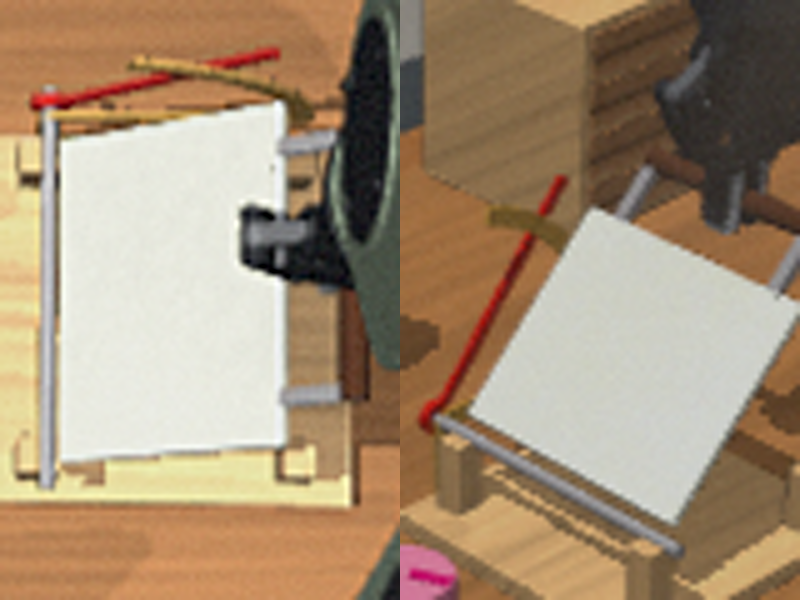

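The flap at 0.80 is slightly flatter than the pointer: in the side view its edge is at about 59.0° and the pointer at 60.4°. I measure both slopes in the same pictures, so the bias cancels, and then adjust.

```bash
cat > cmp.py <<'E'
from flap import *
def line(P): v=cv2.fitLine(np.array(P,np.float32),cv2.DIST_HUBER,0,.01,.01).ravel();return np.degrees(np.arctan2(v[1],v[0]))%180
def solve(f,m,off,dz,r0,r1):
    L=lambda th:[point_on(H,yaw,th,r,off)+dz*(rot(yaw)@np.array([0,np.sin(th),np.cos(th)])) for r in(r0,r1)]
    T=np.linspace(.5,1.1,601);A=[]
    for th in T:
        d=np.subtract(*[proj(f,p) for p in L(th)[::-1]]);A.append(np.degrees(np.arctan2(d[1],d[0]))%180)
    return T[np.argmin(np.abs(np.array(A)-m))]
def compare():
    out={}
    for n in("side","top"):
        f=ctrl.grab_frame(n);g=cv2.GaussianBlur(f["pixels"],(0,0),.6).astype(float)
        w=g[...,0]-.5*g[...,2]+0  # white flap: high blue; wood: low
        if n=="side":
            rp=red(f,(305,165,40,65));rp=[p for p in rp if 178<p[1]<218]
            # centroid per row, redness-weighted
            P=[(np.average(np.arange(305,342),weights=np.clip(g[r,305:342,2]-g[r,305:342,1]-70,1e-6,None)),r) for r in range(180,217)]
            E=[]
            for r in range(187,218):
                a=g[r,310:350,0];k=np.argmax(np.diff(a));d=np.diff(a)[max(k-2,0):k+3];E.append((310+max(k-2,0)+.5+np.average(np.arange(len(d)),weights=np.clip(d,0,None)),r))
        else:
            P=[(c,np.average(np.arange(198,212),weights=np.clip(g[198:212,c,2]-g[198:212,c,1]-80,1e-6,None))) for c in list(range(355,364))+list(range(380,393))]
            E=[]
            for c in range(355,394):
                a=g[205:222,c,0];d=np.diff(a);k=np.argmax(d);E.append((c,205+k+.5))
        p,e=solve(f,line(P),100,0,20,155),solve(f,line(E),80,4,20,150)
        print(n,"pointer",round(line(P),2),p,"flap",round(line(E),2),e,"diff",round(p-e,3))
E
python3 -c "
from cmp import *
compare()"
```

```text
side pointer 117.56 0.8920000000000001 flap 121.0 0.7950000000000002 diff 0.097
top pointer 166.79 0.889 flap 170.07 0.78 diff 0.109
```

```bash
python3 - <<'E'
from cmp import *
np.set_printoptions(precision=2,suppress=True)
for n,box in(("side",(305,165,40,65)),("top",(340,192,60,22))):
    f=ctrl.grab_frame(n);g=f["pixels"].astype(int);x,y,w,h=box
    c=g[y:y+h,x:x+w];m=(c[...,2]-2.2*c[...,1]>25)&(c[...,2]-2*c[...,0]>20)
    # tight redness weight
    wt=np.clip(c[...,2]-2.0*c[...,1],0,None)*m
    r,q_=np.nonzero(m);P=np.c_[q_+x,r+y]
    if n=="side": C=np.array([(np.average(np.arange(x,x+w),weights=wt[i]),y+i,m[i].sum()) for i in range(h) if m[i].any()])
    else: C=np.array([(x+i,np.average(np.arange(y,y+h),weights=wt[:,i]),m[:,i].sum()) for i in range(w) if m[:,i].any()])
    print(n,C[::4]);print(C[-1])
    for lo,hi in((3,-3),(6,-10)) if n=="side" else((6,-3),(10,-3)):
        a=line(C[lo:hi,:2]);print("ang",a,solve(f,a,100,0,20,155))
E
```

```text
side [[336.42 175.     2.  ]
 [334.54 179.     2.  ]
 [330.   187.     1.  ]
 [328.43 191.     2.  ]
 [326.   195.     1.  ]
 [324.31 199.     2.  ]
 [321.62 203.     2.  ]
 [319.5  207.     2.  ]
 [317.52 211.     2.  ]
 [315.36 215.     2.  ]
 [313.4  219.     2.  ]
 [309.46 223.     2.  ]]
[309.62 225.     2.  ]
ang 118.18138 0.8750000000000001
ang 117.921295 0.8820000000000001
top [[346.   210.     1.  ]
 [350.   209.53   2.  ]
 [354.   209.56   2.  ]
 [358.   208.57   2.  ]
 [362.   207.59   2.  ]
 [366.   206.59   2.  ]
 [370.   205.63   2.  ]
 [374.   205.     1.  ]
 [385.   202.33   2.  ]
 [389.   201.45   2.  ]
 [393.   200.47   2.  ]]
[395.   200.37   2.  ]
ang 166.68727 0.893
ang 166.82216 0.8880000000000001
```

```bash
python3 - <<'E'
from cmp import *
go(.8,.885,2,rate=40)
ctrl.sleep(.3);compare();print(ctrl.get_t(),ctrl.get_tool_pos(),pose(.885)[0])
t=ctrl.grab_frame("top");s=ctrl.grab_frame("side")
c=lambda i,x,y:cv2.resize(i["pixels"][y:y+100,x:x+66],None,fx=6,fy=6,interpolation=cv2.INTER_CUBIC)
cv2.imwrite("pics/f3.png",np.hstack([c(t,340,190),c(s,305,145)]))
E
```

```text
0.842 [-3.4 -5.   3.7] 0.143
0.885 [-3.6 -3.6  3.6] 0.14
side pointer 117.52 0.893 flap 118.01 0.8800000000000001 diff 0.013
top pointer 166.97 0.8820000000000001 flap 168.23 0.8630000000000001 diff 0.019
26.8583 [ 513.72648785 -171.74857919  196.19397974] [np.float64(513.850078571373), np.float64(-171.73154064429391), np.float64(196.04468443208856)]
```

View pics/f3.png

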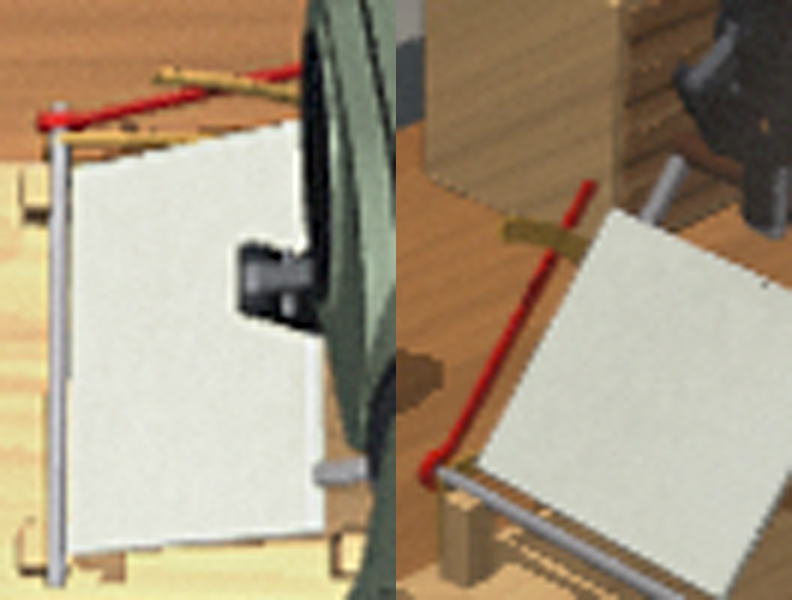

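The flap edge and pointer are parallel in both views, with a residual of about 0.01. I make a last nudge of 0.007, confirm it is steady and hand in.

```bash
python3 - <<'E'
from cmp import *
go(.885,.892,1,rate=10)
ctrl.sleep(.5);print(ctrl.get_t(),ctrl.get_grasp_force(),ctrl.get_opening(),np.abs(ctrl.get_qd()).max())
s=ctrl.grab_frame("side");print(stripe(s["pixels"],s,(267,268,20,18),(440,232,.25))[1])
print(ctrl.close_job())
E
```

```text
0.892 [-3.9 -2.8  3.9] 0.141
27.7333 60.85750937461853 0.13894568201739083 0.0020987295295516444
14.532316765825874
the job is handed in; nothing more can be done
None
```

I handed the job in at 27.7 s: the jar stands released with its patch within about 1° of the window's direction, and the gripper is holding the flap at about 0.89 rad, within about 0.02 rad of the red pointer by the camera readings.

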